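# Set the telescoping prop and lay the lath across

## Robot

A 6-joint arm with a two-finger parallel gripper is mounted at the origin on a cart in front of the work surface, level with it; the furniture and walls round the work are solid. World frame = base frame: x ahead of the robot, y to its left, z up, the work surface at z = 0. Lengths are in m, angles in degrees, forces in N, time in s.
With the tool pointing down it reaches from about 0.35 to 0.875 m from the base axis. Payload 4.2 kg.
Tool frame: the origin (TCP) lies midway between the tips of the shut fingers; the grasp point (between the pads) lies 19 mm behind it; y points along the fingers, z is the direction in which the jaws open and shut, and the axes are right-handed (so a half turn about y gives the same grasp; the last joint's range is limited). The gripper opens to 87 mm and grips with 3 to 60 N. Pads are 19 mm wide; open, the fingers measure 117 mm over their backs; the gripper's body (75 mm by 190 mm) begins 51 mm behind the grasp point.
Start: joints at [-62.303, 22.042, 0.453, 0, -68.411, -14.817], TCP at [0.139, -0.609, 0.2] pointing down, gripper open.
Joint ranges: [-179.83, 179.83], [-69.29, 118.12], [-61.27, 80.66], [-181.25, 117.63], [-171.15, -9.14], [-177.46, 177.46]. Speed limits (degrees/s): [159.86, 159.86, 180, 180, 180, 180].

## Interface

Orientations are given as [roll, pitch, yaw] about the fixed x, y, z axes, in that order (R = Rz(yaw) Ry(pitch) Rx(roll)).
In Python, from workcell import env gives the robot as it stands. The module is installed in compiled form; this text tells all that it offers. Calls block until the motion is done:
- env.goto(position, orientation): joint-space move of the TCP to a pose.
- env.move_straight(position, rotation=None, rate=0.15, force_limit=None): straight line of the TCP; rotation=None keeps the orientation; rate is the mean speed in m/s. With force_limit (N) it stops when the force on the tool has changed by that much, and returns True; else False.
- env.set_joints(angles): joint-space move.
- env.gripper_to(opening, grasp_force=None): opening from 0.0 (shut) to 1.0 (fully open); grasp_force is the grip in N (None keeps the last); returns when the fingers have stopped.
- env.dwell(seconds).
- env.inverse_kinematics(position, orientation): joint angles nearest the present ones, or None.
- env.read_state(): the state.
- env.grab_frame(name): name is "side" or "top" or "wrist"; returns a dict with "image" (480x640x3 uint8, blue, green, red), "fx", "fy", "cx", "cy" (pixels), "D" ([k1, k2, p1, p2, k3] as OpenCV has them; the pictures are not rectified), "position" and "orientation" of the camera in the world. Camera axes: x right, y up, looking along -z (the intrinsics and any distortion apply to the point x, -y, -z); pixel columns grow to the right and rows downward; lengths in m; the calibration is good to about 2 mm. A picture is of the moment at which its call begins. There is no depth.
A pose or a line that the arm cannot do raises env.Unreachable and nothing moves.
- env.close_job(): hands the job in, once; it reports no verdict.
Trained networks look in a picture, given as the dict that the camera call returned (one of the last four; its "shot" number tells which), for a name from the list of things; names that differ only in an ending like _2 or _b are one class to them, and where a whole thing is asked for, a point or a joint stands for the part that bears it (a point fixed in the world has none). Each returns a list of dicts, best first, with "score" (0 to 1); they miss things now and then, are a little off and sometimes report something else, mostly with a low value. They report only what shows in the picture. A call takes as long as a camera call.
- env.search_frame(picture, thing): "xyz" ([x, y, z] in m, in world coordinates, good to about 4 mm: the middle of the surface that is visible of it).
- env.trace(picture, thing): "mask" (480x640 bool, what is visible of it).
The state is a dict: "clock": time; "joint_positions": joint angles; "qvel": joint speeds; "joint_torque": joint torques, N m; "position": TCP position; "tool_rot": TCP orientation; "force": force on the tool from outside, world axes, zero at the start; "wrist_torque": the same for the moment, N m; "opening": opening from 0.0 (shut) to 1.0 (fully open).
Only numpy, scipy, OpenCV 4.12 (cv2) and the standard library are available. Lean on these libraries where they do the work, as an engineer would, in place of code of your own. Each camera call takes 0.05 s, during which the arm holds its last target.

## Task

One of the two telescoping props on the bench is too low: lift its wooden pad straight up until the sprung button pops out through the next hole in the outer tube, so that the pad is level with the other prop's. Then lay the straight planed lath flat across both pads, about centred over them, and let go. Do not knock over the glue bottle.

Things in the scene. Friction and masses are not known exactly. Their poses are not given: they have to be found in the camera images.
- low_prop_pad_center (a point): centre of the low prop's round wooden pad, 44 mm across, 26 mm high (top 13 mm above this point), fixed on a 22 mm square inner tube that slides up out of a 30 mm square upright outer tube (132 mm high, 35 mm collar at its mouth, round 96 mm foot fixed to the bench). Pad centre 158 mm above the bench fully down, 208 mm latched. z up, -x: face with the holes.
- set_prop_pad_center (a point): centre of the same pad on the other, identical prop, already latched at the right height (pad centre 208 mm, top 221 mm above the bench); it does not move. The two props stand 130 to 150 mm apart.
- low_prop_ram (a joint): how far the low prop's inner tube is pulled out, m: 0 fully down, grows upward. It starts between 0.012 and 0.038 and the button pops into the next hole at 0.050 (about 2 mm of play); once out, the button blocks the tube both ways. It slides with about 3 N of friction plus 2 N of weight and stays where it is left.
- low_prop_button (a joint): the low prop's brass button (8 mm across), on the -x face of the outer tube, m: about 0 while held in behind the tube wall, 0.007 when it has sprung out through a 12 mm hole.
- lath_center (a point): centre of the straight planed wooden lath, 190 mm long along its own y, 32 mm wide along x, 10 mm thick along z, 50 g, lying flat on the bench to the left of the props.
- bottle_center (a point): half-way up the standing white glue bottle with a red cap, 38 x 56 mm and 146 mm high, loose; z is its upright axis.

How it is judged:
By the outcome, as a careful person would: the job done as asked, in the order asked, and still so for the second after the job is handed in, with the robot touching nothing.
It also fails if it takes over 48 s, if anything falls off the work surface, if the arm or the gripper's body presses on something with over 40 N, if the wrist force passes 120 N, or if a joint passes its speed limit or range.

## Working session

There is one attempt and no reset: what is moved stays moved. The work goes in short steps, each a Python script; the robot and the scene stay as the last script left them, time stands still between calls to the robot, and variables do not carry over. Pictures are saved under pics/ and viewed, and the job is handed in when it is done.

```bash
mkdir -p pics; cat > h.py <<'E'
from workcell import env
import numpy as np, cv2
from scipy.spatial.transform import Rotation as R
E
python3 - <<'E'
from h import *
s=env.read_state(); print(s)
for n in ("side","top"):
    f=env.grab_frame(n); cv2.imwrite(f"pics/{n}0.png",f["image"])
    print(n,f["position"],f["orientation"],f["fx"],f["D"])
    for t in ("low_prop_pad_center","set_prop_pad_center","lath_center","bottle_center","low_prop_button"):
        r=env.search_frame(f,t); print(t,[(np.round(d["xyz"],4),round(d["score"],2)) for d in r[:3]])
print(env.read_state()["clock"])
E
```

```text
{'clock': 0.0, 'joint_positions': array([-6.23037697e+01,  2.20906278e+01,  3.81336201e-01, -3.03504411e-02,
       -6.84127902e+01, -1.48174465e+01]), 'qvel': array([-0.12914754,  0.01990294,  0.09667596, -0.01208687, -0.04798639,
        0.03414352]), 'joint_torque': array([-1.59022793e-04, -3.90668428e+01,  1.87410289e+01,  4.21980858e+00,
        1.11095089e-02, -1.95870575e-04]), 'position': array([ 0.13919327, -0.60863329,  0.19866819]), 'tool_rot': array([-8.98747639e+01,  3.96185733e-03,  1.28675916e+01]), 'force': array([-0.73316298,  0.36721821,  0.11831783]), 'wrist_torque': array([ 0.03819074,  0.02387004, -0.02082284]), 'opening': 1.0028462033846948}
side [0.08844027 0.53923104 0.75184548] [  43.73396225   -1.03651453 -131.51133646] 454.89993382014904 [0.01558228 0.         0.         0.         0.        ]
low_prop_pad_center [(array([0.5227, 0.0119, 0.1964]), 0.61)]
set_prop_pad_center [(array([0.5501, 0.1493, 0.0708]), 0.62)]
lath_center [(array([0.4675, 0.304 , 0.0112]), 0.64)]
bottle_center [(array([0.6318, 0.2681, 0.0707]), 0.93)]
low_prop_button [(array([0.4656, 0.3022, 0.0113]), 0.54), (array([0.5244, 0.0131, 0.1948]), 0.53)]
top [0.4037598  0.15089318 1.03975954] [  7.37522188   1.21500617 -90.57875675] 582.5938708041207 [-0.10337306  0.          0.          0.          0.        ]
low_prop_pad_center [(array([0.5282, 0.0045, 0.2094]), 0.73)]
set_prop_pad_center [(array([0.55  , 0.14  , 0.0187]), 0.78)]
lath_center [(array([0.4736, 0.2907, 0.011 ]), 0.72)]
bottle_center [(array([0.6386, 0.2551, 0.089 ]), 0.75)]
low_prop_button []
0.6
```

View pics/side0.png

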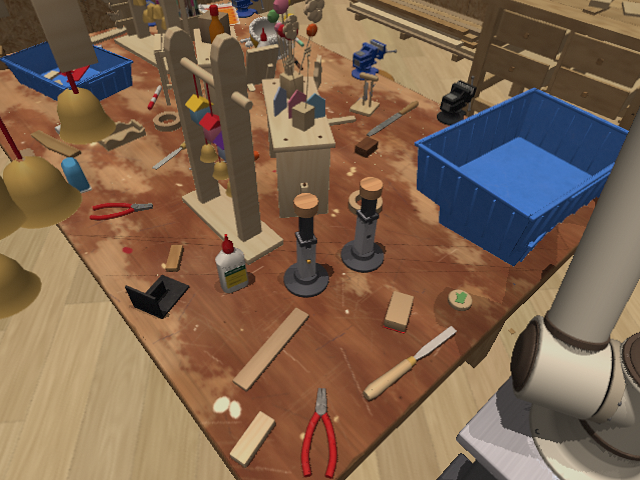

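View pics/top0.png

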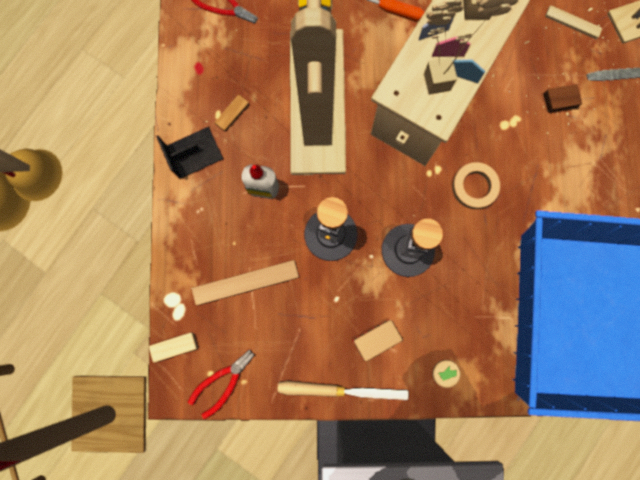

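```bash
cat >> h.py <<'E'
def proj(f,P):
    Rm=R.from_euler('xyz',f["orientation"],degrees=True).as_matrix()
    p=(np.atleast_2d(P)-f["position"])@Rm; p=p*[1,-1,-1]
    K=np.array([[f["fx"],0,f["cx"]],[0,f["fy"],f["cy"]],[0,0,1]])
    return cv2.projectPoints(p,np.zeros(3),np.zeros(3),K,np.array(f["D"]))[0].reshape(-1,2)
def ray(f,uv):
    K=np.array([[f["fx"],0,f["cx"]],[0,f["fy"],f["cy"]],[0,0,1]])
    n=cv2.undistortPoints(np.array([[uv]],float),K,np.array(f["D"])).ravel()
    d=R.from_euler('xyz',f["orientation"],degrees=True).as_matrix()@np.array([n[0],-n[1],-1])
    return np.array(f["position"]),d/np.linalg.norm(d)
def atz(f,uv,z):
    o,d=ray(f,uv); return o+d*(z-o[2])/d[2]
def tri(rs):
    A=sum(np.eye(3)-np.outer(d,d) for o,d in rs); b=sum((np.eye(3)-np.outer(d,d))@o for o,d in rs)
    p=np.linalg.solve(A,b); return p,[np.linalg.norm((np.eye(3)-np.outer(d,d))@(p-o)) for o,d in rs]
def save(f,name,box=None,s=1):
    im=f["image"]
    if box: x0,y0,x1,y1=box; im=im[y0:y1,x0:x1]
    cv2.imwrite("pics/"+name+".png",cv2.resize(im,None,fx=s,fy=s,interpolation=cv2.INTER_CUBIC))
E
python3 - <<'E'
from h import *
import pickle
fs=env.grab_frame("side"); ft=env.grab_frame("top")
pickle.dump((fs,ft),open("f0.pkl","wb"))
save(fs,"sidez",(220,160,420,310),4); save(ft,"topz",(180,170,460,320),2.8)
for f in (fs,ft):
  for t in ("low_prop_pad_center","set_prop_pad_center","lath_center","bottle_center"):
    for d in env.trace(f,t)[:3]:
        m=d["mask"]; ys,xs=np.nonzero(m); print(t,round(d["score"],2),xs.mean().round(1),ys.mean().round(1),xs.min(),xs.max(),ys.min(),ys.max(),m.sum())
# pad-top hypothesis
for n,a,b in (("L",(303,200),(333,212)),("R",(371,187),(428,234))): print(n,tri([ray(fs,a),ray(ft,b)]))
E
```

```text
low_prop_pad_center 0.97 369.3 194.8 359 382 177 216 713
set_prop_pad_center 0.96 305.2 252.1 283 327 192 296 2601
lath_center 0.72 269.6 349.7 233 307 308 390 1750
bottle_center 0.62 230.8 266.4 215 247 234 292 1299
low_prop_pad_center 0.8 425.7 234.1 410 442 220 248 758
set_prop_pad_center 0.67 331.0 230.6 305 357 197 260 2468
lath_center 0.72 244.6 282.4 192 298 260 304 1962
bottle_center 0.59 259.8 181.0 242 278 164 197 1023
L (array([0.55954707, 0.13975519, 0.21985663]), [np.float64(0.003935686672295314), np.float64(0.003935686672295285)])
R (array([ 0.52755674, -0.00122695,  0.19592889]), [np.float64(0.0012088167676532783), np.float64(0.001208816767653374)])
```

View pics/sidez.png

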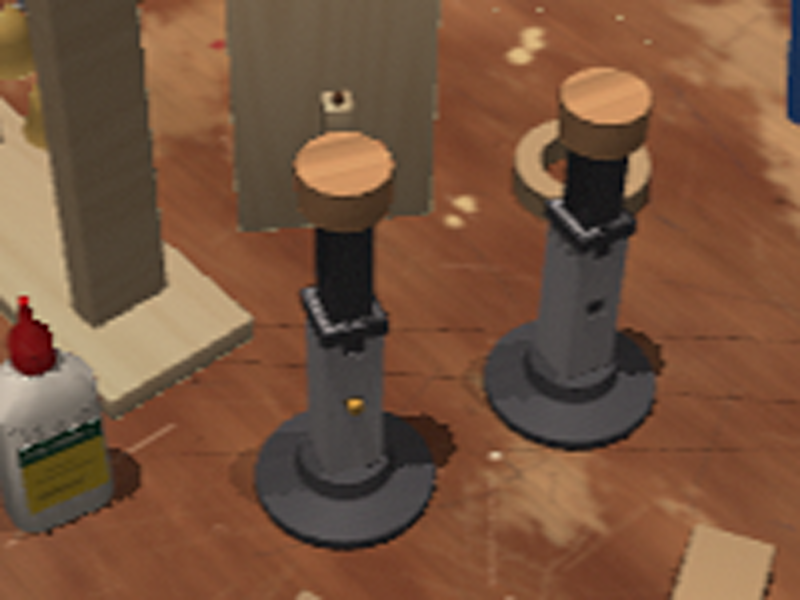

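View pics/topz.png

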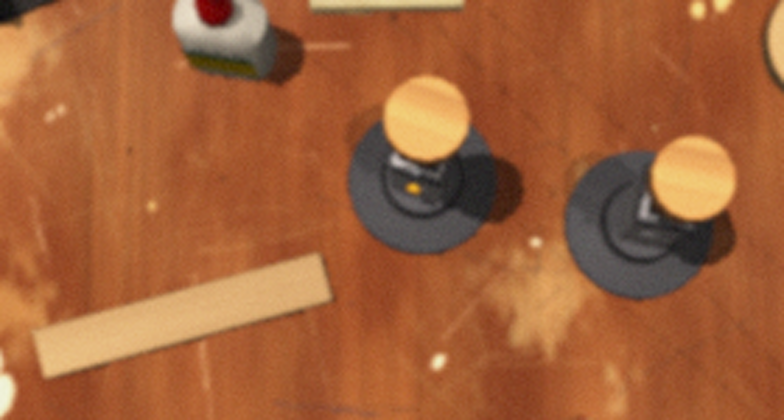

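```bash
python3 - <<'E'
from h import *
import pickle
fs,ft=pickle.load(open("f0.pkl","rb"))
for n,a,b in (("L",(306,200.8),(332.5,212.1)),("R",(371.5,184.3),(427.5,233.6))): print(n,tri([ray(fs,a),ray(ft,b)]))
for n,a in (("Lside",(306,200.8)),): print(atz(fs,a,.221), atz(ft,(332.5,212.1),.221))
# foot centers on bench (top disc ~ z .01?) 
print("feet",[atz(ft,p,.01).round(4) for p in ((180+422/2.8,170+180/2.8),(180+640/2.8,170+225/2.8))])
print("feet s",[atz(fs,p,.01).round(4) for p in ((220+345/4,160+480/4),(220+571/4,160+385/4))])
# lath corners
im=ft["image"]
m=None
c=[(180+34/2.8,170+332/2.8),(180+44/2.8,170+378/2.8),(180+332/2.8,170+299/2.8),(180+320/2.8,170+254/2.8)]
C=np.array([atz(ft,p,.01) for p in c]);print(C.round(4),C.mean(0))
print(np.linalg.norm(C[0]-C[3]),np.linalg.norm(C[0]-C[1]))
cs=[(235,383),(245,390),(308,317),(299,309)]
D=np.array([atz(fs,p,.01) for p in cs]);print(D.round(4),D.mean(0))
for v in (C[3]-C[0],C[2]-C[1]): print(np.degrees(np.arctan2(v[1],v[0])))
for yaw in (0,90,45): print(yaw,env.inverse_kinematics([.527,0,.2],[-90,0,yaw]))
print(env.inverse_kinematics([.527,0,.2],[-90,0,-90]))
E
```

```text
L (array([0.55735672, 0.13842817, 0.21927969]), [np.float64(0.0009890334511845921), np.float64(0.000989033451184528)])
R (array([0.52647941, 0.00060593, 0.20424156]), [np.float64(0.0006106968242506369), np.float64(0.000610696824250537)])
[0.55666001 0.14030373 0.221     ] [0.55630046 0.1377832  0.221     ]
feet [array([0.5554, 0.1382, 0.01  ]), array([5.247e-01, 1.000e-04, 1.000e-02])]
feet s [array([0.5498, 0.1457, 0.01  ]), array([0.5199, 0.0073, 0.01  ])]
[[0.461  0.3862 0.01  ]
 [0.4318 0.3794 0.01  ]
 [0.4801 0.1962 0.01  ]
 [0.5088 0.2036 0.01  ]] [0.4704018  0.29135443 0.01      ]
0.18878606990752622 0.030011358399875572
[[0.4552 0.3894 0.01  ]
 [0.4332 0.3838 0.01  ]
 [0.4767 0.2037 0.01  ]
 [0.5028 0.2048 0.01  ]] [0.46694654 0.29538747 0.01      ]
-75.3377284726295
-75.23114654692925
0 [ 1.76514560e+01  1.24824978e+01 -1.32126083e+01 -2.54444375e-14
 -6.43048938e+01 -1.07651456e+02]
90 [ 17.65145597  12.4824978  -13.21260835   0.         -64.30489385
 -17.65145597]
45 [ 17.65145597  12.4824978  -13.21260835   0.         -64.30489385
 -62.65145597]
[ 17.65145597  12.4824978  -13.21260835   0.         -64.30489385
 162.34854403]
```

```bash
python3 - <<'E'
from h import *
import pickle
fs,ft=pickle.load(open("f0.pkl","rb"))
for n,p in (("rackbase",(292,172)),("rackbase",(345,172))): print(n,atz(ft,p,.0).round(3))
for n,p,z in (("post",(245,241),.02),("post",(261,232),.02),("block",(280,217),0),("block",(327,214),0)): print(n,atz(fs,p,z).round(3))
env.goto([.526,.0005,.30],[-90,0,0])
f=env.grab_frame("wrist"); save(f,"w1"); f=env.grab_frame("side"); save(f,"s1")
f=env.grab_frame("top"); save(f,"t1")
print(env.read_state()["clock"],env.read_state()["position"])
E
```

```text
rackbase [0.673 0.207 0.   ]
rackbase [0.672 0.11  0.   ]
post [0.718 0.182 0.02 ]
post [0.718 0.138 0.02 ]
block [0.747 0.061 0.   ]
block [ 0.681 -0.033  0.   ]
3.8333 [ 5.26022758e-01 -4.51417926e-05  2.99855824e-01]
```

View pics/w1.png

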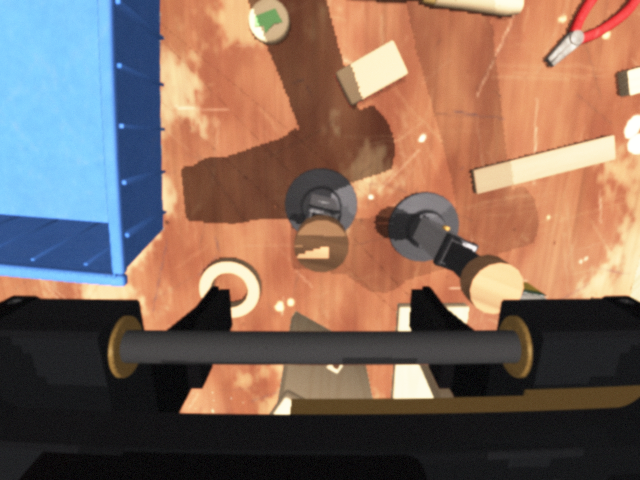

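View pics/s1.png

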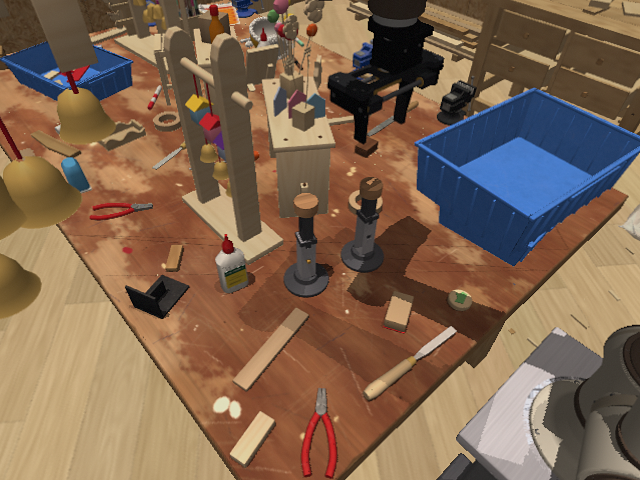

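View pics/t1.png

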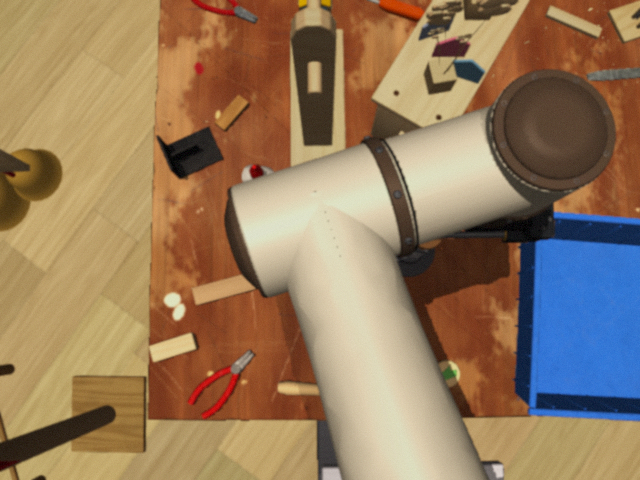

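```bash
python3 - <<'E'
from h import *
import pickle
fs,ft=pickle.load(open("f0.pkl","rb"))
print(proj(fs,[.526,.0005,.30]))
env.gripper_to(1.0,30)
print("contact",env.move_straight([.526,.0005,.174],rate=.12,force_limit=10))
s=env.read_state(); print(s["position"],s["force"])
env.gripper_to(0.3,30)
s=env.read_state(); print(s["opening"],s["position"],s["force"],s["clock"])
f=env.grab_frame("wrist"); save(f,"w2"); f=env.grab_frame("side"); save(f,"s2",(260,80,460,280),3)
E
```

```text
[[377.72853107 141.59727387]]
contact False
[0.5265837  0.00061614 0.17477688] [-0.02294656  0.06699434 -0.38121523]
0.4790164862218808 [0.52600835 0.00060965 0.17400039] [-0.52751829  0.0038186   0.44275283] 6.075
```

View pics/s2.png

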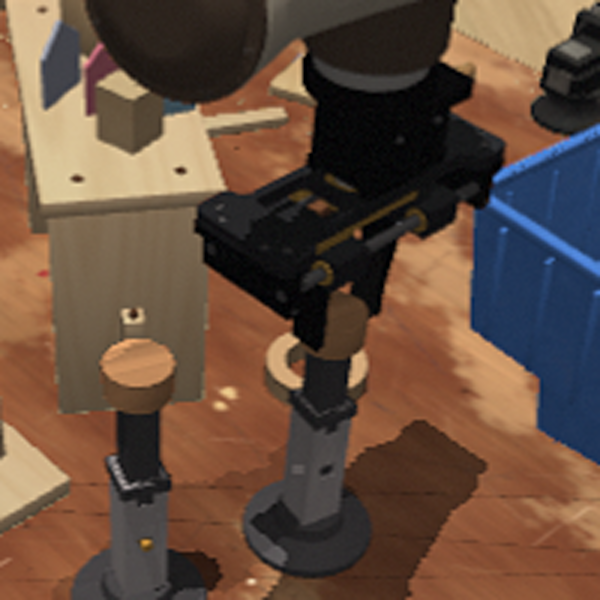

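View pics/w2.png

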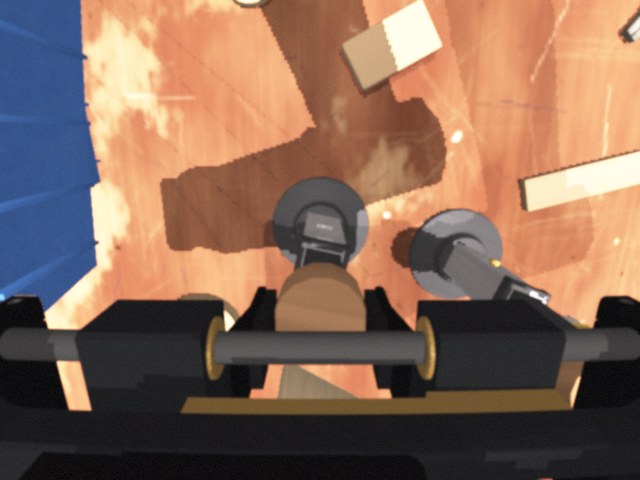

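```bash
python3 - <<'E'
from h import *
p=env.read_state()["position"]
z=.174
for i in range(7):
    z+=.004
    c=env.move_straight([.526,.0005,z],rate=.03,force_limit=18)
    s=env.read_state(); print(c,s["position"].round(4),s["force"].round(2),round(s["opening"],3))
    if c or s["force"][2]<-15: break
f=env.grab_frame("side"); save(f,"s3",(260,80,460,280),3)
for t in ("low_prop_button",):print([(d["xyz"],d["score"]) for d in env.search_frame(f,t)])
print(env.read_state()["clock"])
E
```

```text
False [0.5259 0.0006 0.1776] [ 1.    0.86 -4.  ] 0.478
False [0.526  0.0006 0.1821] [ 1.77  1.68 -3.48] 0.48
False [0.526  0.0006 0.1866] [ 0.76  1.76 -2.58] 0.477
False [0.526  0.0006 0.1906] [-0.32  1.81 -0.46] 0.477
True [0.5259 0.0007 0.1907] [ 2.86 -1.18 -1.92] 0.481
[]
7.6167
```

View pics/s3.png

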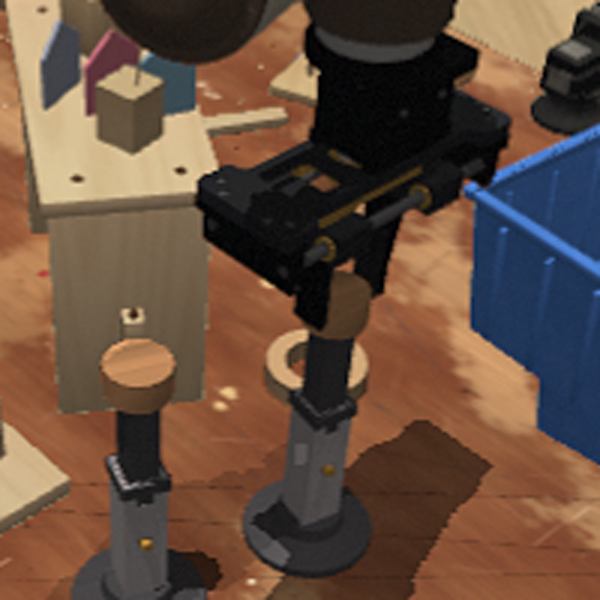

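The brass button now shows at the low prop's hole (zoom pixel 329,470) and the lift stopped hard. I'll release it and go to the lath.

```bash
python3 - <<'E'
from h import *
import pickle
env.gripper_to(1.0)
s=env.read_state();print(s["force"],s["opening"])
env.move_straight([.526,.0005,.30],rate=.2)
env.goto([.45,.293,.28],[-90,0,104.7])
fw=env.grab_frame("wrist"); save(fw,"w4"); fs=env.grab_frame("side"); save(fs,"s4");ft=env.grab_frame("top"); save(ft,"t4")
pickle.dump((fw,fs,ft),open("f4.pkl","wb"))
s=env.read_state();print(s["clock"],s["position"],s["joint_positions"])
for d in env.trace(fw,"lath_center")[:2]:
    m=d["mask"].astype(np.uint8); c=max(cv2.findContours(m,0,1)[0],key=cv2.contourArea)
    b=cv2.boxPoints(cv2.minAreaRect(c)); print(d["score"],b.round(1))
    C=np.array([atz(fw,p,.01) for p in b]); print(C.round(4),C.mean(0),[np.linalg.norm(C[i]-C[i-1]).round(4) for i in range(4)])
    for i in range(2):
        v=C[i+1]-C[i]; print(np.degrees(np.arctan2(v[1],v[0])))
E
```

```text
[-0.36046449  0.45192458 -0.96722428] 0.9998072859761681
10.625 [0.45042237 0.29204344 0.27990598] [ 5.02784499e+01  1.06568751e+01 -3.98141685e+00  2.53190219e-03
 -7.53794688e+01 -3.57053994e+01]
0.56 [[286.9 121.1]
 [314.  120.3]
 [318.1 271.9]
 [291.  272.6]]
[[0.5133 0.2055 0.01  ]
 [0.4825 0.1966 0.01  ]
 [0.4299 0.3793 0.01  ]
 [0.4643 0.3894 0.01  ]] [0.47248568 0.29270164 0.01      ] [np.float64(0.1904), np.float64(0.0321), np.float64(0.1902), np.float64(0.0358)]
-163.95854633719722
106.05434894569768
```

View pics/w4.png

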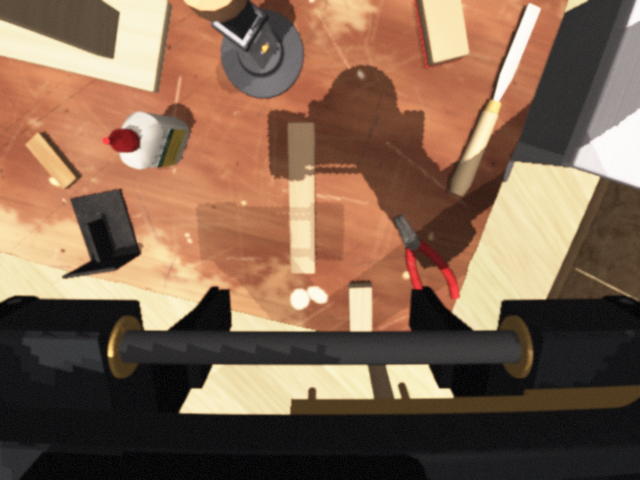

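View pics/s4.png

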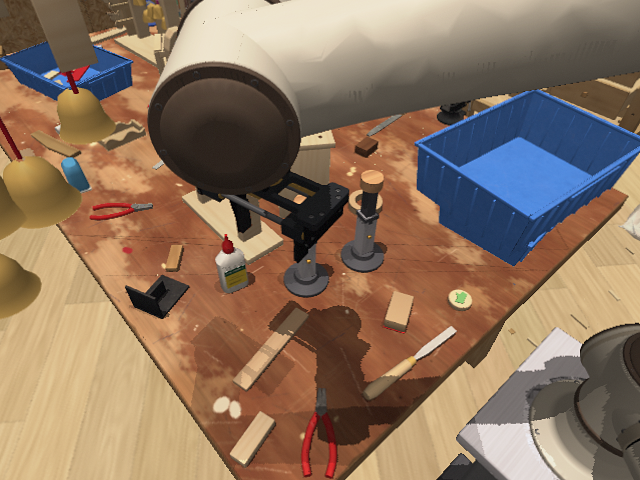

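```bash
python3 - <<'E'
from h import *
import pickle
fs,ft=pickle.load(open("f0.pkl","rb"))
for a in ((80,115),(35,190),(10,285)):
  for b in ((38,175),(5,215)): print(a,b,tri([ray(fs,a),ray(ft,b)]))
Y=105.3
env.gripper_to(.75,20)
env.goto([.4715,.292,.15],[-90,0,Y])
print(env.move_straight([.4715,.292,.03],rate=.12,force_limit=8))
c=env.move_straight([.4715,.292,.003],rate=.04,force_limit=6)
s=env.read_state();print(c,s["position"],s["force"])
if c and s["position"][2]<.004: env.move_straight([.4715,.292,.004],rate=.05)
env.gripper_to(0.2,20)
s=env.read_state();print(s["opening"]*87,s["force"],s["clock"],s["tool_rot"])
f=env.grab_frame("wrist"); save(f,"w5")
E
```

```text
(80, 115) (38, 175) (array([0.54958919, 0.43693076, 0.50190427]), [np.float64(0.00677315088544204), np.float64(0.006773150885442101)])
(80, 115) (5, 215) (array([0.50305683, 0.44967634, 0.52916374]), [np.float64(0.003240738518259007), np.float64(0.003240738518259141)])
(35, 190) (38, 175) (array([0.57831889, 0.49442473, 0.41393836]), [np.float64(0.01803945408580342), np.float64(0.01803945408580315)])
(35, 190) (5, 215) (array([0.52161596, 0.50241869, 0.45534023]), [np.float64(0.012624205379278863), np.float64(0.012624205379278882)])
(10, 285) (38, 175) (array([0.61640218, 0.56954636, 0.27190217]), [np.float64(0.019341679467692798), np.float64(0.01934167946769298)])
(10, 285) (5, 215) (array([0.54345922, 0.56852176, 0.34122152]), [np.float64(0.01269639302739024), np.float64(0.012696393027389938)])
False
False [0.47164239 0.29210834 0.00305342] [0.37980559 0.56519249 0.02989217]
17.541669207178522 [-0.57353936  0.30864023  0.70990138] 14.975 [-8.99975639e+01  1.39186793e-03  1.05300500e+02]
```

View pics/w5.png

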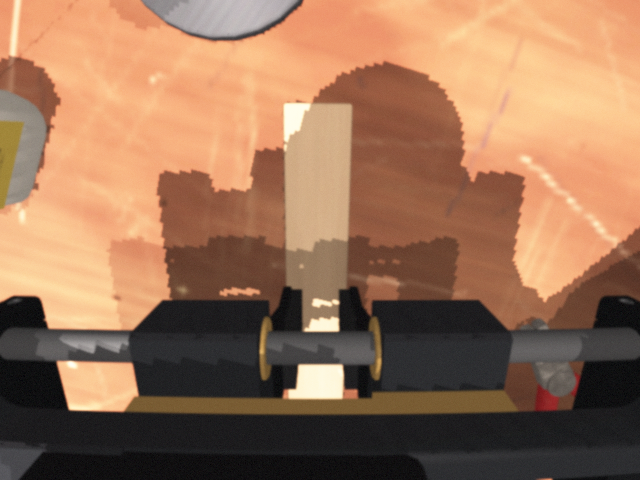

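```bash
python3 - <<'E'
from h import *
f=env.grab_frame("wrist"); save(f,"w6",(220,220,420,420),4); 
f=env.grab_frame("side"); save(f,"s6",(200,250,360,410),4)
s=env.read_state();print(s["opening"],s["force"],s["position"])
E
```

```text
0.19788737056922187 [0.87907182 0.30314087 0.13036264] [0.47149492 0.29200042 0.0030025 ]
```

View pics/w6.png

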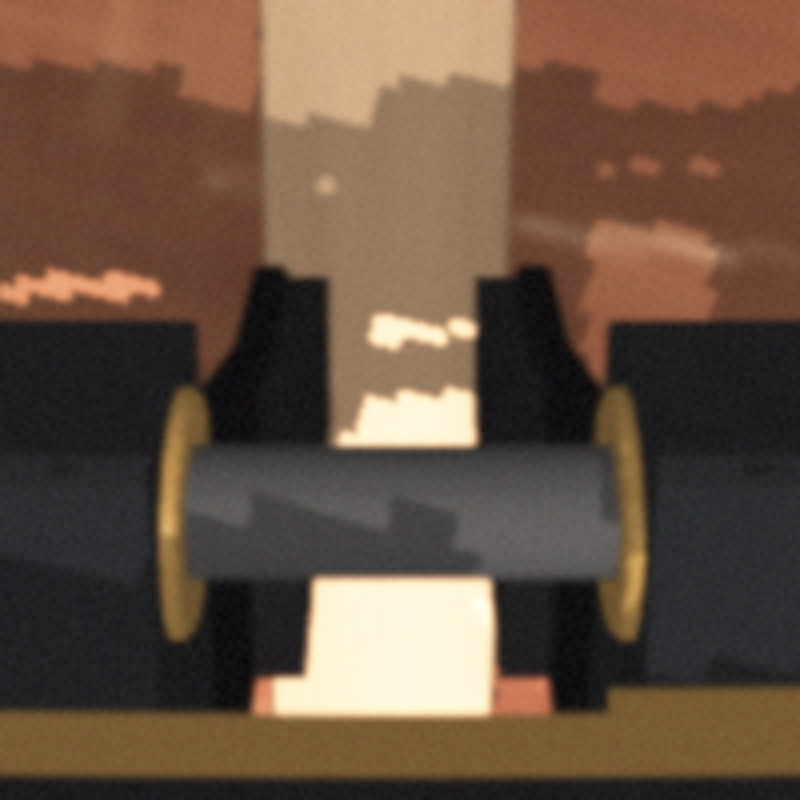

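View pics/s6.png

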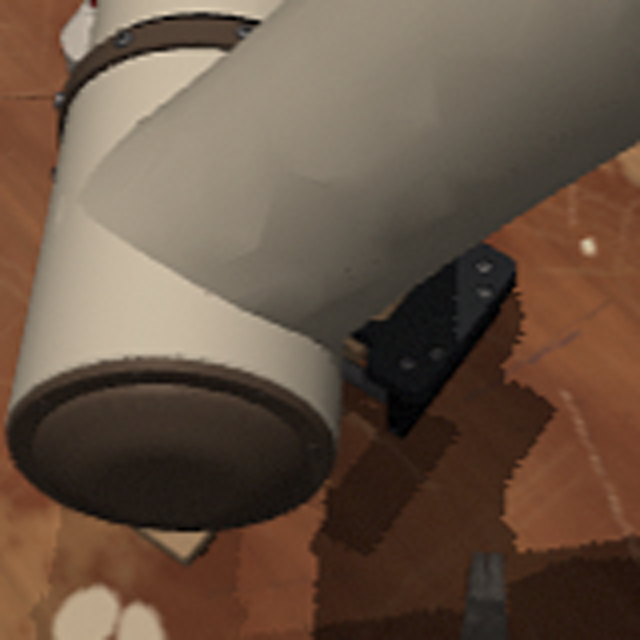

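```bash
python3 - <<'E'
from h import *
P=[.473,.2924]
env.move_straight([*P,.025],rate=.1)
env.gripper_to(.52,20)
env.move_straight([*P,.006],rate=.1,force_limit=6)
c=env.move_straight([*P,-.018],rate=.025,force_limit=5)
s=env.read_state();print(c,s["position"],s["force"],s["opening"],s["clock"])
f=env.grab_frame("wrist"); save(f,"w7",(220,220,420,420),4); 
E
```

```text
False [ 0.47313716  0.2925115  -0.01783706] [-0.81612856  0.60608217 -0.07598447] 0.5202209214176793 17.725
```

View pics/w7.png

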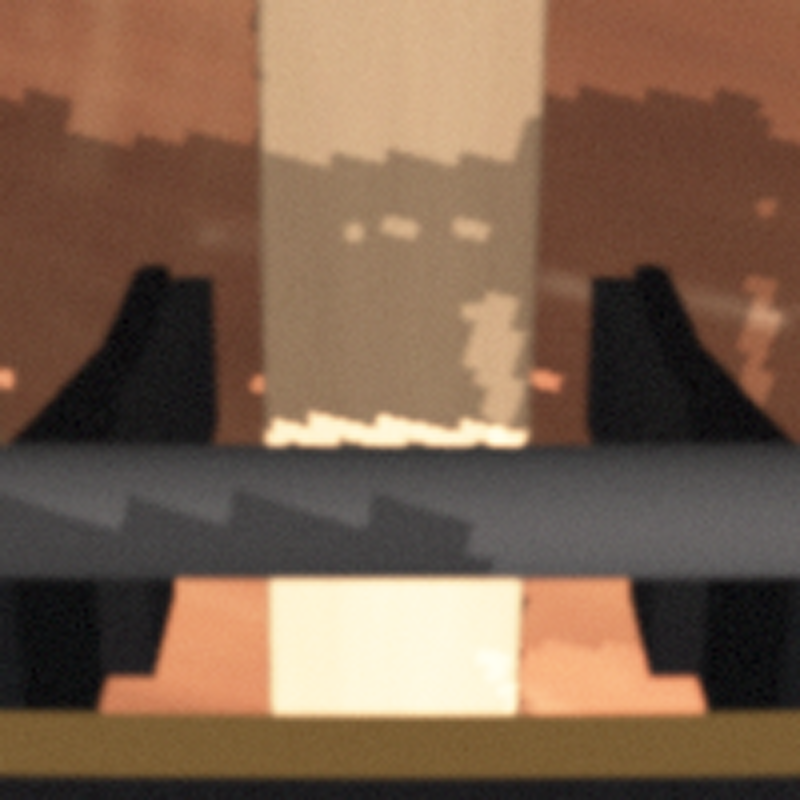

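```bash
python3 - <<'E'
from h import *
P=[.472,.2921]
c=env.move_straight([*P,-.036],rate=.025,force_limit=5)
s=env.read_state();print(c,s["position"],s["force"],s["opening"],s["clock"])
f=env.grab_frame("wrist"); save(f,"w8",(220,220,420,420),4); 
E
```

```text
True [ 0.47307867  0.29262982 -0.02233805] [-1.12461059 -0.84483667  5.00852652] 0.5218506141339904 18.15
```

View pics/w8.png

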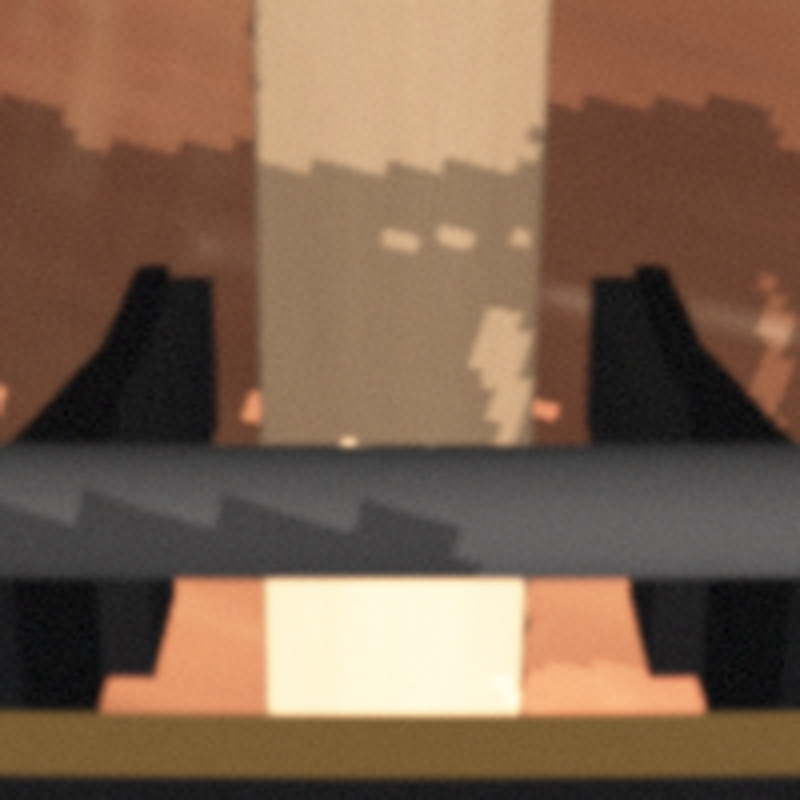

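```bash
python3 - <<'E'
from h import *
P=[.473,.2925]
env.move_straight([*P,-.0195],rate=.05)
env.gripper_to(.25,20)
s=env.read_state();print(s["position"],s["force"],s["opening"]*87,s["clock"])
f=env.grab_frame("wrist"); save(f,"w9",(220,220,420,420),3); 
if s["opening"]>.3:
    env.move_straight([*P,.08],rate=.1)
    s=env.read_state();print(s["position"],s["force"],s["opening"]*87,s["clock"])
    f=env.grab_frame("wrist"); save(f,"w10")
E
```

```text
[ 0.47286322  0.2923979  -0.01969643] [-0.44871349 -0.36286874 -0.06850171] 31.58353138676257 18.8667
[0.47253997 0.29208078 0.07924959] [-0.23316224 -0.15952175 -0.28468035] 31.780013326643207 20.0583
```

View pics/w9.png

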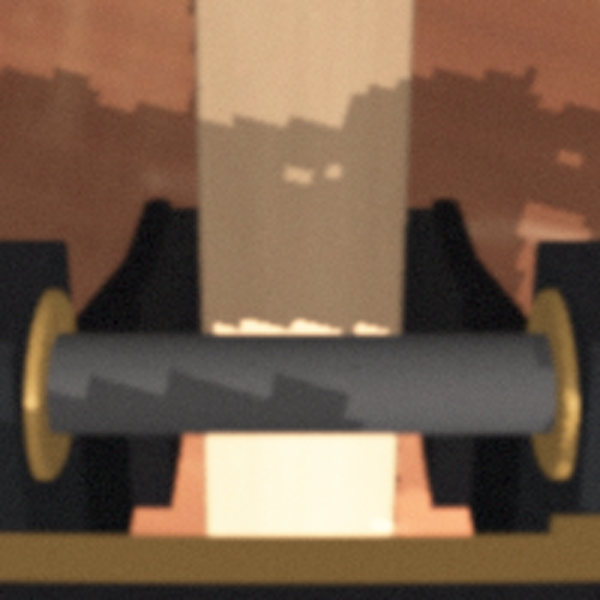

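View pics/w10.png

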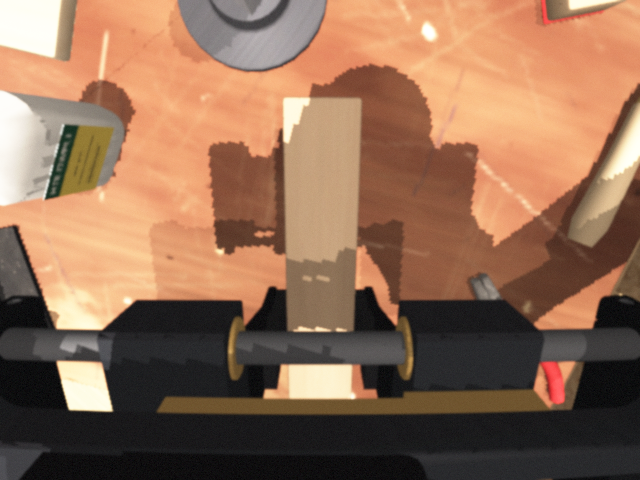

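```bash
python3 - <<'E'
from h import *
import pickle
env.move_straight([.473,.2925,.29],rate=.2)
env.goto([.541,.0695,.29],[-90,0,77.5])
env.move_straight([.541,.0695,.225],rate=.1,force_limit=8)
s=env.read_state();print(s["position"],s["force"],s["opening"]*87,s["clock"])
fw=env.grab_frame("wrist"); save(fw,"w11"); fs=env.grab_frame("side"); save(fs,"s11",(200,100,440,300),3.2)
ft=env.grab_frame("top"); save(ft,"t11")
pickle.dump((fw,fs,ft),open("f11.pkl","wb"))
E
```

```text
[0.54149961 0.06987755 0.22567502] [-0.0664893   0.24425128 -0.08754506] 31.489073543101224 23.0333
```

View pics/w11.png

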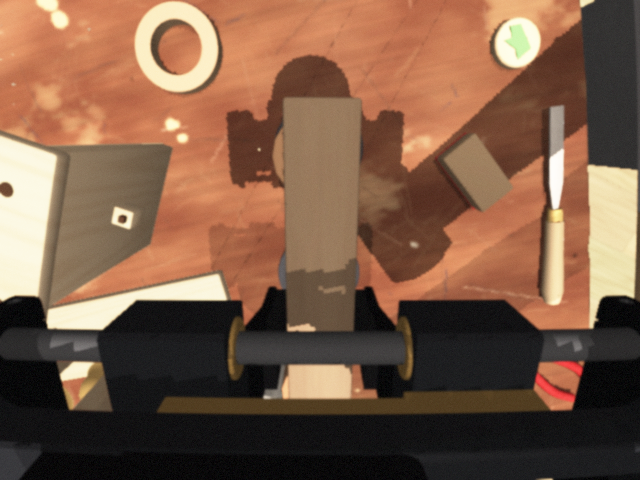

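View pics/s11.png

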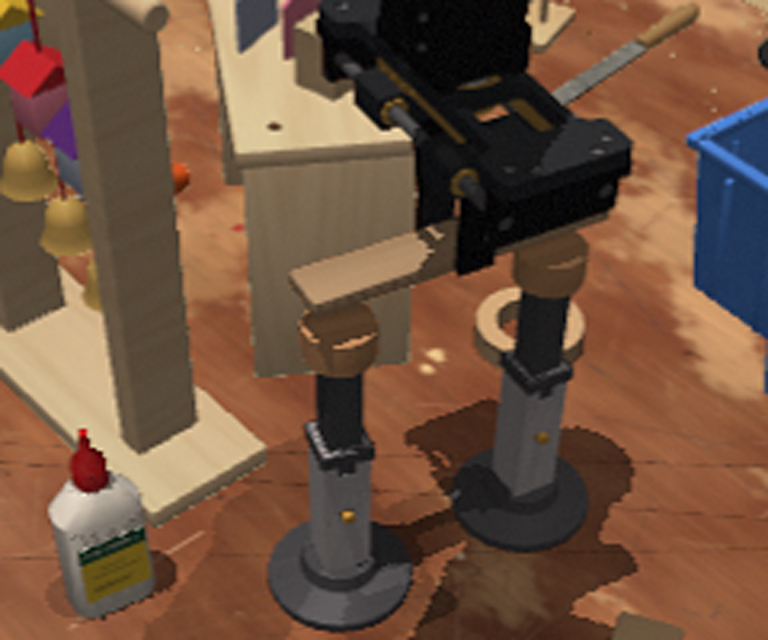

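```bash
python3 - <<'E'
from h import *
c=env.move_straight([.542,.0695,.196],rate=.02,force_limit=4)
s=env.read_state();print(c,s["position"],s["force"],s["wrist_torque"],s["clock"])
f=env.grab_frame("side"); save(f,"s12",(200,100,440,300),3.2)
E
```

```text
True [0.54181125 0.0693735  0.20044715] [-0.53265396  0.73700081  2.78945442] [0.17235577 0.17427476 0.04476926] 24.3083
```

View pics/s12.png

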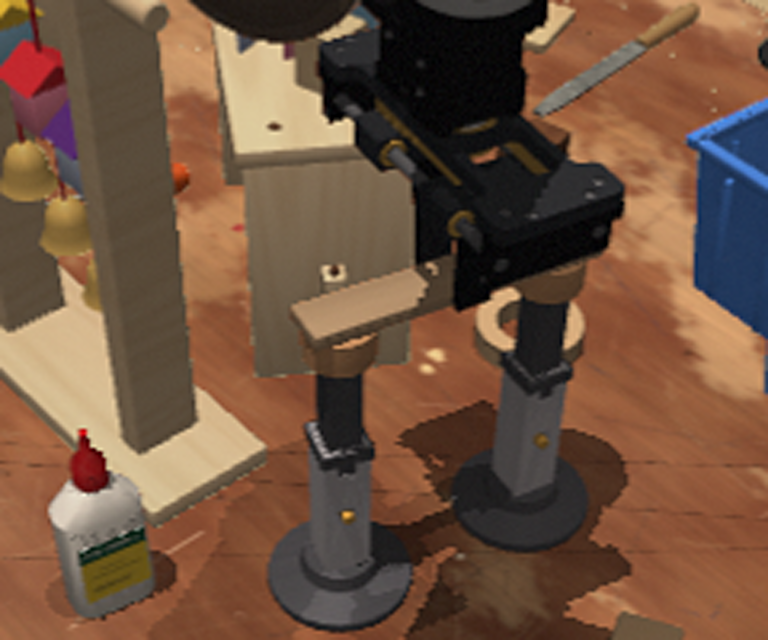

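```bash
python3 - <<'E'
from h import *
import pickle
env.gripper_to(.7)
p=env.read_state()["position"]
env.move_straight([.542,.0695,.30],rate=.12)
env.goto([.42,-.2,.35],[-90,0,60])
env.dwell(.3)
fs=env.grab_frame("side"); save(fs,"s13",(200,100,440,300),3.2)
ft=env.grab_frame("top"); save(ft,"t13",(220,120,500,320),2.8)
pickle.dump((fs,ft),open("f13.pkl","wb"))
for f in (fs,ft):
  for t in ("lath_center","low_prop_button"): print(t,[(d["xyz"].round(4) if hasattr(d["xyz"],'round') else d["xyz"],round(d["score"],2)) for d in env.search_frame(f,t)[:2]])
print(env.read_state()["clock"],p)
E
```

```text
lath_center [([0.5375, 0.077, 0.2327], 0.74)]
low_prop_button []
lath_center [([0.5405, 0.0697, 0.229], 0.92)]
low_prop_button [([0.5192, 0.0031, 0.2178], 0.59)]
27.9 [0.54104395 0.06922039 0.19942648]
```

View pics/s13.png

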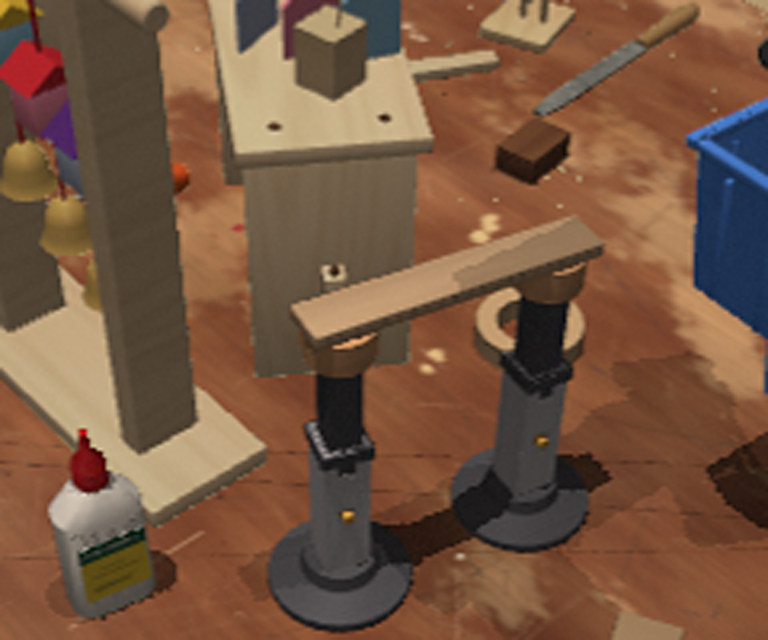

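View pics/t13.png

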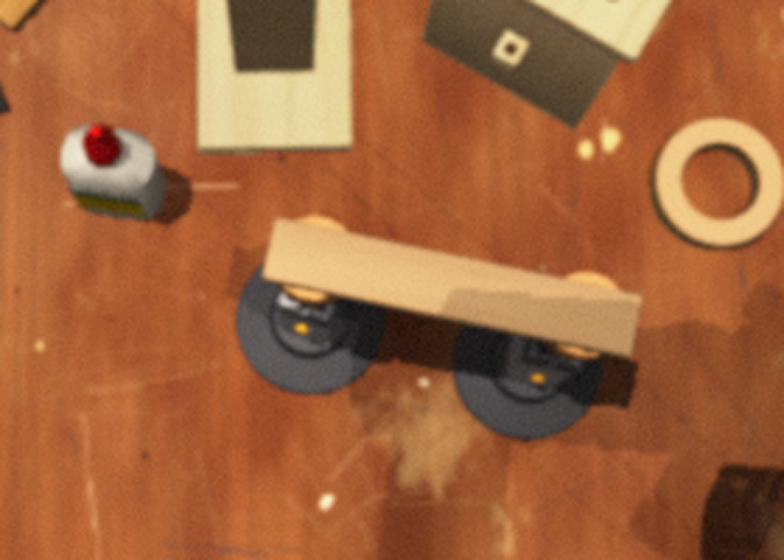

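The lath lies flat and centred: its pixels run from 265 to 638, with both pads peeking out evenly on either side. Both brass buttons are out and the bottle is standing, so I'll hand in.

```bash
python3 -c "
from h import *
env.close_job(); print('ok')"
```

```text
the job is handed in; nothing more can be done
ok
```

The low prop is latched level with the other one, and the lath lies flat and centred across both pads. I handed the job in at about 28 s, with the arm well clear of everything.

- **Prop:** I gripped the low prop's pad (the right-hand one) and lifted it about 17 mm, until the lift came to a hard stop. The brass button showed in its hole right after the lift. It was still out in the last side and top pictures, like the other prop's.
- **Lath:** The first grasp missed. With the jaws part open the fingertips sit about 22 mm behind the nominal tool point, so they closed above the lath without gripping it. I felt for the bench, gripped again and laid the lath down until it touched both pads. It touched 1 mm from the expected height.
- **Last checks:** The top camera puts the lath centre at (0.5405, 0.070), against an aim of (0.541, 0.0695). The side camera's network reads y about 7 mm further over, and it also read some earlier points several millimetres off in y. The pads show evenly on both sides of the lath, and the bottle is standing.
- **Button detector:** The network did not find the low prop's button in the side picture and gave a wrong place for it in the top one. That the button is out rests on what I saw in the pictures and on the hard stop.

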